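# Press a label holder home in the price rail

## Robot

A 6-joint arm with a two-finger parallel gripper is mounted at the origin on a cart in front of the work surface, level with it; the furniture and walls round the work are solid. World frame = base frame: x ahead of the robot, y to its left, z up, the work surface at z = 0. Lengths are in m, angles in degrees, forces in N, time in s.
With the tool pointing down it reaches from about 0.25 to 0.725 m from the base axis. Payload 9.7 kg.
Tool frame: the origin (TCP) lies midway between the tips of the shut fingers; the grasp point (between the pads) lies 19 mm behind it; z points along the fingers, y is the line along which they close (so a half turn about z gives the same grasp; the last joint's range is limited). The gripper opens to 85 mm and grips with 20 to 120 N. Pads are 22 mm wide; open, the fingers measure 114 mm over their backs; the gripper's body (76 mm by 85 mm) begins 54 mm behind the grasp point. The pads swing forward as they close: fully open they stand 13 mm farther back than shut.
Start: joints at [-63.713, 4.979, 10.078, 95.1, 0, 90], TCP at [0.244, -0.493, 0.231] pointing down, gripper open.
Joint ranges: [-179.16, 179.16], [-48.56, 103.87], [-65.8, 70.77], [-126.05, 130.52], [-82.76, 87.17], [-180, 180]. Speed limits (degrees/s): [127.2, 127.2, 147.25, 180, 180, 180].

## Interface

Orientations are given as [roll, pitch, yaw] about the fixed x, y, z axes, in that order (R = Rz(yaw) Ry(pitch) Rx(roll)).
In Python, from workcell import * gives the robot as it stands.
- The arm moves only by the tool servo_tool, never from a script. Its argument "moves" is a list of rows, each a list of 4 numbers: the shift along the world's x, y, z in shares of 800 mm (1.0 is 800 mm), then the turn about the world's z in shares of 4 rad (1.0 is 4 rad). A call has 1 to 20 rows; each row is the pose to reach, as a shift and turn from the pose commanded when the call began; what a row does not reach only later rows make up. A row lasts 1/12 s, in which the tool goes at most 41.7 mm and 7.16 degrees, less where a joint would pass 70% of its speed; a pose out of reach is approached as far as the arm can. No shift or turn number may pass 1 either way. A call with a gripper value outside its range is refused whole. "claw" is the closure, from 0 (fully open) to 1 (shut), set as the call begins (left out, the last holds). The fingers move at their own pace and stop on an object; "force" is the grip in N (left out, the last holds). Time passes only in rows, so rows that repeat a pose let the fingers close. It gives the time, the measured TCP pose, the force, the opening and the grip force at its end, in the units of the state.
- get_obs(): the state, without advancing time (a new reading comes with each control period).
- camera(name): name is "scene" or "top" or "wrist"; returns the picture (400x640x3 uint8, red, green, blue); there is no depth.
- get_calibration(name): a dict with "fx", "fy", "cx", "cy" (pixels), "rvec" (rotation vector, rad) and "tvec" (3), from world to camera coordinates, as OpenCV has them; the wrist camera has in their place "tool_from_camera" (4x4, takes a point from camera to tool coordinates, whose origin is the TCP and whose axes are the flange's). Camera axes: x right, y down, z forward; pixel columns grow to the right and rows downward; lengths in m; the calibration is good to about 2 mm. A picture is of the moment at which its call begins: read the wrist's pose just before it. get_calibration takes no time and is no camera call.
- job_done(): hands the job in; it is judged then, once.
The state is a dict: "time": time; "q": joint angles; "qd": joint speeds; "joint_efforts": joint torques, N m; "ee_pos": TCP position; "tcp_rot": TCP orientation; "wrist_force": force on the tool from outside, world axes, zero at the start; "torque": the same for the moment, N m; "opening": finger opening in m; "grasp_force": force on a finger pad.
Only numpy, scipy, OpenCV 4.12 (cv2) and the standard library are available. Lean on these libraries where they do the work, as an engineer would, in place of code of your own. Each camera call takes 0.05 s, during which the arm holds its last target. There are 200 camera calls.

## Task

Take the wide label holder out of the wooden stand and, above the one empty place in the price rail of the little display shelf, lay it upright and flush against the shelf's front board, with its lower edge still above the rail's lip. Then slide it down behind the lip in the middle of the empty place until it has pushed the spring strip fully down and sits on the rail floor, level with its neighbours. Finish while still gripping it and pressing it home, do not let go, and leave the narrow label holder and the stapler where they are.

Things in the scene. Friction and masses are not known exactly. Their poses are not given: they have to be found in the camera images.
- wide_holder: (all sizes in mm) the label holder to fit: an upright flat grey plastic plate with a paper label, 6 thick (its x) x 84 wide (its y) x 80 high (its z), 50 g; origin at the centre of its lower edge; both faces are alike, either may face the shelf. It starts upright in one of the two slots of the wooden stand, lower edge 12 above the worktop
- narrow_holder: a smaller label holder of the same make, 6 x 46 wide x 60 high, in the other slot of the stand, 76 from the wide one across the slots; origin at the centre of its lower edge; stays there
- stand: fixed wooden block 112 (x) x 100 (y) x 30 high, origin at the centre of its underside; two open-ended slots along its y, at x = -38 and +38, each 9 wide and 18 deep
- shelf: fixed low display shelf of light wood, 320 wide (y), 170 deep (x), top 56 above the worktop; tin, tape roll and eraser at its back, up to 114 above the worktop. Origin on the worktop below the middle of the front board's front face, which is the plane x = 0, z = 0 to 56; +x points into the shelf, away from the robot
- lip (a point): middle of the upper edge of the price rail's lip, shelf z = 38. The aluminium rail runs along the front board: a channel open at the top, 9 wide (shelf x = -9 to 0), floor at z = 21, closed in front by the lip, 2.5 thick. It has three places, centred at shelf y = -100, 0 and +100; two hold neighbours, one is empty
- place: the empty place of the rail, axes as the shelf's: origin on the front board's face, mid-width of the place, at rail floor height (21 above the worktop). In this frame the lip's edge is at z = 17, the board's upper edge at z = 35; a holder flush on the board has its origin at x = -3, one that is home at z = 0. Neighbours or end caps leave at least 10 free beside a centred holder
- neighbour_a: fixed label holder like the wide one, already home in its place of the rail; origin on the front board's face behind the centre of its lower edge, top 101 above the worktop
- neighbour_b: the other fixed label holder, as neighbour_a
- strip (a joint): travel of the spring strip in the empty place, a steel bar 50 long standing 8 above the rail floor: 0 = up, 0.008 m = fully down, level with the rail floor; it pushes back with 2.4 N at first and 7.2 N when fully down, and springs up again if let go
- strip_top (a point): middle of the strip's upper face (moves with it)
- stapler: red and black stapler, 34 x 125 x 46, lying in front of the shelf; origin at the centre of its underside; stays there
Mind the look-alikes: they are no part of the job. Leave any orange or purple look-alike of the wide_holder alone.

How it is judged (in metres and radians):
On the way:
1. the wide holder is laid upright and flush on the shelf's front board above the empty place, its lower edge still above the lip (gap under 2 mm, within 12 mm of the middle) (x of wide_holder in the frame of place between -0.005 and 0 m and y of wide_holder in the frame of place between -0.012 and 0.012 m and z of wide_holder in the frame of place between 0.0165 and 0.034 m and angle between the x axis of wide_holder and the x axis of place, either way round below 0.08 rad and angle between the z axis of wide_holder and the z axis of place, either way round below 0.08 rad), for 0.2 s.
At the end, for the whole second after the job is handed in: The wide holder stands behind the lip in the empty place (within 10 mm of its middle, square and upright within 0.08 rad, lower edge within 2 mm of the rail floor), holds the spring strip at least 6 mm down with more than 3 N, and is still held by the fingers (more than 2 N) (x of wide_holder in the frame of place between -0.0075 and 0 m and y of wide_holder in the frame of place between -0.01 and 0.01 m and z of wide_holder in the frame of place between -0.003 and 0.002 m and angle between the x axis of wide_holder and the x axis of place, either way round below 0.08 rad and angle between the z axis of wide_holder and the z axis of place, either way round below 0.08 rad and value of joint strip above 0.006 m and contact force between wide_holder and place above 3 N and contact force between the fingers and wide_holder above 2 N); the arm keeps its last pose, push and grip.
It fails at once if the narrow holder is disturbed (moved more than 30 mm) (distance of narrow_holder from where it was at the start of the episode above 0.03 m).
It fails at once if the stapler is disturbed (moved more than 30 mm) (distance of stapler from where it was at the start of the episode above 0.03 m).
It also fails if it takes over 35 s, if anything falls off the work surface, if the arm or the gripper's body presses on something with over 40 N, if the wrist force passes 120 N, or if a joint passes its speed limit or range.

## Working session

There is one attempt and no reset: what is moved stays moved. The work goes in short steps, Python scripts to look and compute and a tool call to move; the robot and the scene stay as the last step left them, time stands still between calls to the robot, and variables do not carry over. Pictures are saved under pics/ and viewed, at most 10 in all, crops included, and the job is handed in when it is done.

Besides the shell and the picture viewer there is one more tool, called after "Request:" as name(argument=value, ...) on one line, values as JSON. servo_tool: Moves the arm, as the interface text tells. Its arguments: {"type":"object","properties":{"moves":{"type":"array","items":{"type":"array","items":{"type":"number"}}},"claw":{"type":"number"},"force":{"type":"number"}},"required":["moves"]}

```bash
ls; mkdir -p pics; python3 - <<'E'
from workcell import *
import cv2
o=get_obs(); print(o)
for n in ("scene","top"):
    cv2.imwrite(f"pics/{n}0.png",camera(n)[:,:,::-1]); print(n,get_calibration(n))
print(get_calibration("wrist"))
E
```

```text
pics
{'time': 0.0, 'q': array([-6.37128717e+01,  5.01073844e+00,  1.00356089e+01,  9.51002040e+01,
       -4.77796903e-04,  9.00017864e+01]), 'qd': array([ 0.03849836, -0.05293549,  0.00375662, -0.09214073, -0.07960578,
       -0.01332805]), 'joint_efforts': array([-2.61837013e-04, -5.20386422e+01,  4.64801252e+01,  1.62709260e-02,
       -6.23265237e-05,  2.79523306e-05]), 'ee_pos': array([ 0.24347541, -0.49291918,  0.23059689]), 'tcp_rot': array([-1.79924667e+02,  4.80145220e-04,  2.62853426e+01]), 'wrist_force': array([ 0.12236692, -0.0985458 , -0.0787047 ]), 'torque': array([ 0.00838288, -0.01726924,  0.00079118]), 'grasp_force': 0.0, 'opening': 0.0857919004381801}
scene {'fx': 458.0047832874722, 'fy': 458.0047832874722, 'cx': 317.4455999977294, 'cy': 190.08658037893366, 'rvec': array([ 1.99757481, -0.73237785,  0.44058289]), 'tvec': array([-0.40120854,  0.16526314,  0.80388824])}
top {'fx': 441.2065686584938, 'fy': 441.2065686584938, 'cx': 313.00673273779125, 'cy': 198.85856272631153, 'rvec': array([ 2.18799461, -2.19511099,  0.01776377]), 'tvec': array([-0.04329194,  0.46619751,  1.0071447 ])}
{'fx': 345.95010253420014, 'fy': 345.95010253420014, 'cx': 318.57890154202977, 'cy': 196.57493108063562, 'tool_from_camera': array([[ 3.61737986e-05, -9.53574040e-01, -3.01158677e-01,
         7.82094659e-02],
       [ 9.99999975e-01,  1.00595633e-04, -1.98405662e-04,
        -8.14724643e-04],
       [ 2.19489736e-04, -3.01158662e-01,  9.53574020e-01,
        -1.42642724e-01],
       [ 0.00000000e+00,  0.00000000e+00,  0.00000000e+00,
         1.00000000e+00]])}
```

View pics/scene0.png

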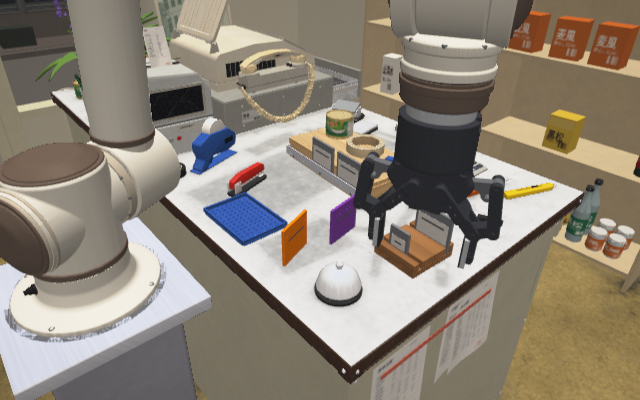

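View pics/top0.png

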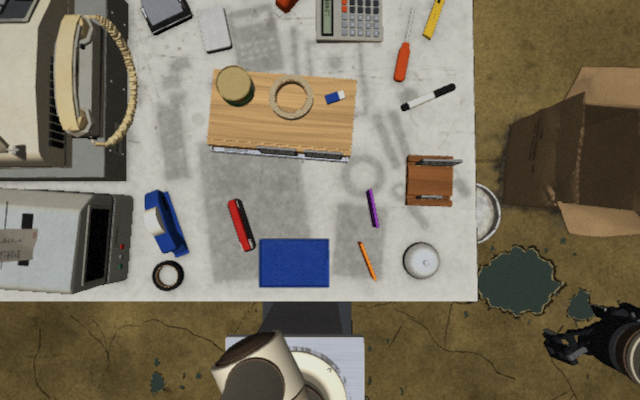

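Candidates: the orange plate (scene 295,238; top 367,260) and the purple plate (scene 343,220; top 372,208) stand free on the table, so they are look-alikes. The stand (scene 413,245; top 430,180) holds two grey plates, with the wider one in the far slot (scene 435,225; top 440,161). That one fits, and I'll confirm it in a crop along with the rail.

```bash
python3 - <<'E'
import cv2,numpy as np
t=cv2.imread("pics/top0.png");s=cv2.imread("pics/scene0.png")
a=cv2.resize(t[130:175,200:360],(800,225),interpolation=cv2.INTER_CUBIC)
b=cv2.resize(t[145:217,396:476],(400,360),interpolation=cv2.INTER_CUBIC)
c=cv2.resize(s[195:285,365:465],(400,360),interpolation=cv2.INTER_CUBIC)
cv2.imwrite("pics/crop1.png",np.vstack([a,np.hstack([b,c])]))
E
```

```text
(no output)
```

View pics/crop1.png

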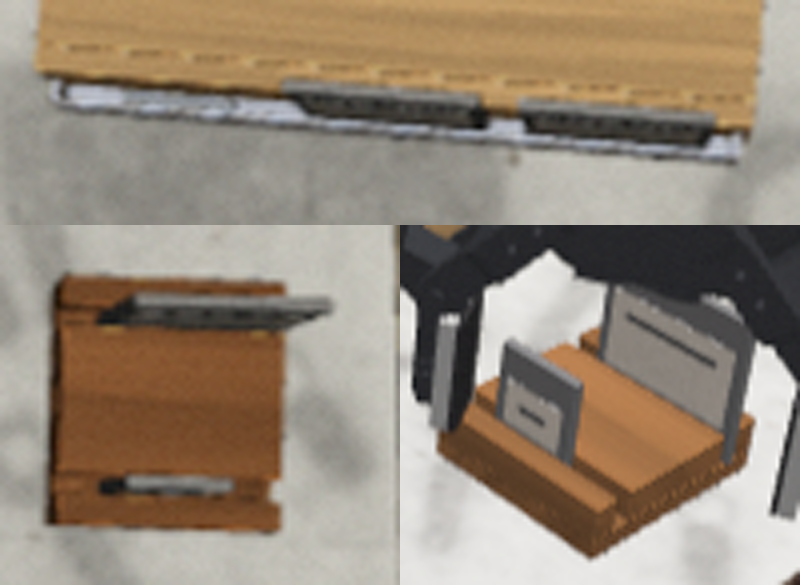

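The crop confirms it: the stand's wide plate (top view about 441,160) is the target. The rail's empty place is the left one, shelf y = +100 (top view about 225,151). Now I'll measure.

```bash
cat >h.py <<'E'
import numpy as np,cv2
from workcell import *
def ray(name,uv,z,cal=None):
    c=get_calibration(name) if cal is None else cal
    K=np.array([[c['fx'],0,c['cx']],[0,c['fy'],c['cy']],[0,0,1]])
    if 'rvec' in c:
        R=cv2.Rodrigues(c['rvec'])[0].T; o=-R@np.ravel(c['tvec'])
    else: R,o=c['R'],c['o']
    p=np.c_[np.atleast_2d(uv).astype(float),np.ones(len(np.atleast_2d(uv)))]
    d=(R@np.linalg.inv(K)@p.T).T
    return o+d*((z-o[2])/d[:,2])[:,None]
E
python3 - <<'E'
from h import *
t=cv2.imread("pics/top0.png")
np.set_printoptions(precision=4,suppress=True)
hsv=cv2.cvtColor(t,cv2.COLOR_BGR2HSV)
def big(m,x0,y0,x1,y1):
    q=np.zeros_like(m);q[y0:y1,x0:x1]=m[y0:y1,x0:x1]
    c=max(cv2.findContours(q,0,2)[0],key=cv2.contourArea);return c
wood=cv2.inRange(hsv,(8,70,110),(28,255,255))
br=cv2.inRange(hsv,(4,90,50),(18,255,220))
c=big(wood,195,55,370,170); r=cv2.boxPoints(cv2.minAreaRect(c)); print("shelf",r); 
# lowest wood pixel per column -> front edge
m=np.zeros(wood.shape,np.uint8);cv2.drawContours(m,[c],-1,255,-1)
for xs in (range(210,255),range(345,351)):
    ys=[np.nonzero(m[:,x])[0].max() for x in xs]; print(list(zip(xs,ys))[::6])
xs=np.arange(212,254);ys=np.array([np.nonzero(m[:,x])[0].max()+1 for x in xs]);k=np.polyfit(xs,ys,1)
P=ray("top",[[208,np.polyval(k,208)],[254,np.polyval(k,254)]],.056);print("edge",P,np.arctan2(*(P[1]-P[0])[:2])*57.3)
P=ray("top",r,.056);print(P,[np.linalg.norm(P[i]-P[i-1]) for i in range(4)])
c=big(br,400,150,460,212);r=cv2.boxPoints(cv2.minAreaRect(c));P=ray("top",r,.03);print("stand",r,P,[np.linalg.norm(P[i]-P[i-1]) for i in range(4)])
print("wide top ends", ray("top",[[423,160.4],[462,160.8],[441.4,160.6]],.092))
print("narrow", ray("top",[[421,196.5],[442,197.5]],.072))
print("rail ends/lip", ray("top",[[211,150.5],[348.5,161.5]],.038))
print("neigh tops",ray("top",[[257,147],[296,149.5],[304.5,151],[343,153.5]],.101))
print("stapler",ray("top",[[241,225]],.04))
E
```

```text
shelf [[206.4209 144.1422]
 [212.9282  63.8861]
 [356.5515  75.5312]
 [350.0443 155.7874]]
[(210, np.int64(144)), (216, np.int64(144)), (222, np.int64(145)), (228, np.int64(145)), (234, np.int64(146)), (240, np.int64(146)), (246, np.int64(146)), (252, np.int64(147))]
[(345, np.int64(155))]
edge [[0.585  0.1865 0.056 ]
 [0.5765 0.0843 0.056 ]] -175.27958670497435
[[ 0.5864  0.19    0.056 ]
 [ 0.7663  0.1766  0.056 ]
 [ 0.7369 -0.143   0.056 ]
 [ 0.5587 -0.1275  0.056 ]] [np.float64(0.3187713618676204), np.float64(0.18040909418298015), np.float64(0.320908722015941), np.float64(0.17892033724215)]
stand [[405.019  204.4489]
 [406.7351 154.6805]
 [452.6805 156.2649]
 [450.9644 206.0333]] [[ 0.4519 -0.2515  0.03  ]
 [ 0.564  -0.2566  0.03  ]
 [ 0.5598 -0.3592  0.03  ]
 [ 0.448  -0.3538  0.03  ]] [np.float64(0.10232661510633377), np.float64(0.11213828048783611), np.float64(0.10275297050822432), np.float64(0.1118728652731473)]
wide top ends [[ 0.5431 -0.2787  0.092 ]
 [ 0.5418 -0.3603  0.092 ]
 [ 0.5425 -0.3172  0.092 ]]
narrow [[ 0.4679 -0.278   0.072 ]
 [ 0.4655 -0.3228  0.072 ]]
rail ends/lip [[ 0.5749  0.1843  0.038 ]
 [ 0.5483 -0.1251  0.038 ]]
neigh tops [[ 0.5723  0.0709  0.101 ]
 [ 0.5665 -0.0113  0.101 ]
 [ 0.5632 -0.0292  0.101 ]
 [ 0.5575 -0.11    0.101 ]]
stapler [[0.407  0.1155 0.04  ]]
```

The rows are not in the units I measure in: shifts go in shares of 800 mm and turns go in shares of 4 rad. I convert before sending: 29.9 cm / 80 = 0.3738, 28.5 cm / 80 = 0.3563, 1.073 rad / 4 = 0.2683.

Request:
servo_tool(moves=[[0.025,0.015,0,0.0175],[0.0625,0.0363,0,0.045],[0.1,0.0575,0,0.0725],[0.1375,0.08,0,0.1],[0.175,0.1013,0,0.1275],[0.2125,0.1238,0,0.1525],[0.25,0.145,0,0.18],[0.2875,0.1663,0,0.2075],[0.325,0.1888,0,0.235],[0.3563,0.2063,0,0.255],[0.3738,0.2175,-0.0125,0.2683],[0.3738,0.2175,-0.025,0.2683],[0.3738,0.2175,-0.025,0.2683]], claw=0.3, force=60)

```text
time: 1.18
ee_pos: [0.5425, -0.3182, 0.2082]
tcp_rot: [-179.8, -0.1, 87.8]
wrist_force: [-0.7, 0.0, -0.5]
opening: 0.0596
grasp_force: 0.0
```

```bash
python3 - <<'E'
from h import *
o=get_obs();cv2.imwrite("pics/w1.png",camera("wrist")[:,:,::-1]);np.save("w1.npy",np.r_[o['ee_pos'],o['tcp_rot']]);print(o['ee_pos'],o['tcp_rot'],o['q'],o['opening'],o['wrist_force'])
E
```

```text
[ 0.54245124 -0.31819435  0.20819938] [-1.79780403e+02 -1.06718629e-01  8.78115857e+01] [-3.03908835e+01  1.60164603e+01  2.01834823e+01  9.44109831e+01
 -9.73026709e-03  6.17973470e+01] 0.05959339109289591 [-0.69305878  0.03733451 -0.49341572]
```

View pics/w1.png

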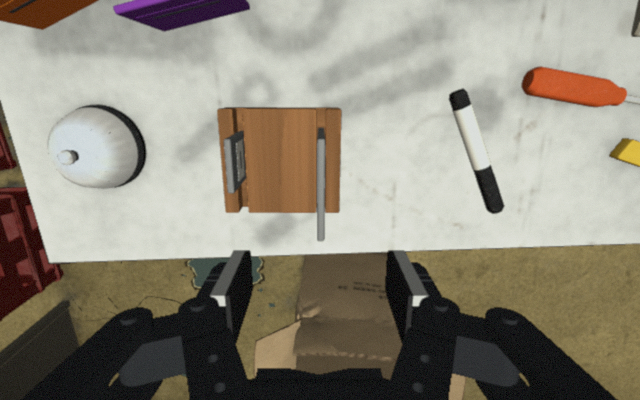

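The wrist view shows the wide plate's top edge as a vertical strip from (321,129) to (321,241), nearly midway between the fingers.

```bash
cat >>h.py <<'E'
from scipy.spatial.transform import Rotation as Ro
def wcal(pose):
    c=dict(get_calibration("wrist"));T=np.eye(4);T[:3,:3]=Ro.from_euler('xyz',pose[3:],degrees=True).as_matrix();T[:3,3]=pose[:3]
    T=T@c['tool_from_camera'];c['R'],c['o']=T[:3,:3],T[:3,3];return c
E
python3 - <<'E'
from h import *
print(ray("",[[317.5,128],[325,128],[317.5,241],[325,241],[321.2,128],[321.2,241]],.092,wcal(np.load("w1.npy"))))
E
```

```text
[[ 0.54373198 -0.26828596  0.092     ]
 [ 0.54926786 -0.26849518  0.092     ]
 [ 0.54016979 -0.35937807  0.092     ]
 [ 0.54629734 -0.35960223  0.092     ]
 [ 0.54646312 -0.26838918  0.092     ]
 [ 0.54319284 -0.35948866  0.092     ]]
```

Request:
servo_tool(moves=[[0.0013,0,-0.0188,0],[0.0013,0,-0.05,0],[0.0013,0,-0.0875,0],[0.0013,0,-0.125,0],[0.0013,0,-0.1563,0],[0.0013,0,-0.1775,0],[0.0013,0,-0.19,0],[0.0013,0,-0.19,0]])

```text
time: 1.9
ee_pos: [0.5419, -0.3193, 0.0575]
tcp_rot: [-179.8, -0.1, 87.7]
wrist_force: [-0.9, 1.0, -0.3]
opening: 0.0598
grasp_force: 0.0
```

Request:
servo_tool(moves=[[0,0,0,0],[0,0,0,0],[0,0,0,0],[0,0,0,0],[0,0,0,0],[0,0,0,0],[0,0,0,0],[0,0,0,0]], claw=1, force=60)

```text
time: 2.57
ee_pos: [0.5441, -0.3195, 0.0606]
tcp_rot: [179.9, 0.1, 87.8]
wrist_force: [0.0, 0.5, 6.3]
opening: 0.0053
grasp_force: 59.4
```

Converted, 40 cm / 80 = 0.5, 37.5 cm / 80 = 0.4688, -0.045 rad / 4 = -0.0113.

Request:
servo_tool(moves=[[0,0,0.0088,0],[0,0,0.025,0],[0,0,0.05,0],[0,0,0.0875,0],[0,0,0.125,0],[0,0,0.15,0],[0.0013,0.025,0.15,0],[0.0013,0.0563,0.15,0],[0.0025,0.0938,0.15,0],[0.0038,0.1313,0.15,0],[0.0038,0.1688,0.15,0],[0.005,0.2063,0.15,0],[0.005,0.2438,0.15,0],[0.0063,0.2813,0.15,-0.0025],[0.0063,0.3188,0.15,-0.005],[0.0075,0.3563,0.15,-0.0075],[0.0075,0.3938,0.15,-0.0113],[0.0088,0.4313,0.15,-0.0113],[0.0088,0.4688,0.15,-0.0113],[0.01,0.5,0.15,-0.0113]])

```text
time: 4.23
ee_pos: [0.5513, 0.0829, 0.1806]
tcp_rot: [179.9, -0.0, 85.2]
wrist_force: [-0.0, -0.9, -0.1]
opening: 0.0046
grasp_force: 58.6
```

Converted, 5.2 cm / 80 = 0.065, 5 cm / 80 = 0.0625.

Request:
servo_tool(moves=[[0,0.025,0,0],[0,0.05,0,0],[0,0.0625,-0.0063,0],[0,0.065,-0.0125,0],[0,0.065,-0.0125,0],[0,0.065,-0.0125,0]])

```text
time: 4.73
ee_pos: [0.5513, 0.1321, 0.1689]
tcp_rot: [-179.9, 0.0, 85.2]
wrist_force: [1.1, 0.1, -1.0]
opening: 0.0049
grasp_force: 58.6
```

```bash
python3 - <<'E'
from h import *
o=get_obs();w=camera("wrist")[:,:,::-1];np.save("w2.npy",np.r_[o['ee_pos'],o['tcp_rot']]);t=camera("top")[:,:,::-1]
cv2.imwrite("pics/w2.png",w);cv2.imwrite("pics/t2.png",t);s=camera("scene")[:,:,::-1];cv2.imwrite("pics/s2.png",s)
print(o)
cv2.imwrite("pics/c2.png",np.vstack([w[:,:],np.hstack([cv2.resize(t[110:180,190:302],(320,200)),cv2.resize(s[110:210,260:420],(320,200))])]))
E
```

```text
{'time': 4.7333, 'q': array([ 1.34780943e+01,  6.52179834e+00,  4.83796790e+00,  8.83750889e+01,
       -1.52480816e-02,  1.08312100e+02]), 'qd': array([-0.6215204 , -0.32355706,  0.39376164,  0.12904908, -0.02199201,
       -0.00790941]), 'joint_efforts': array([ 9.39456895e-01, -5.40676403e+01,  4.70064926e+01, -1.06550907e-01,
        4.00403934e-02,  2.40234268e-02]), 'ee_pos': array([0.5513152 , 0.13205816, 0.16892156]), 'tcp_rot': array([-1.79948855e+02,  3.29879394e-02,  8.51660168e+01]), 'wrist_force': array([ 1.08676749,  0.05268019, -1.04234193]), 'torque': array([-0.02738526, -0.02657951,  0.01357504]), 'grasp_force': 58.63877356052399, 'opening': 0.004917850904966661}
```

View pics/c2.png

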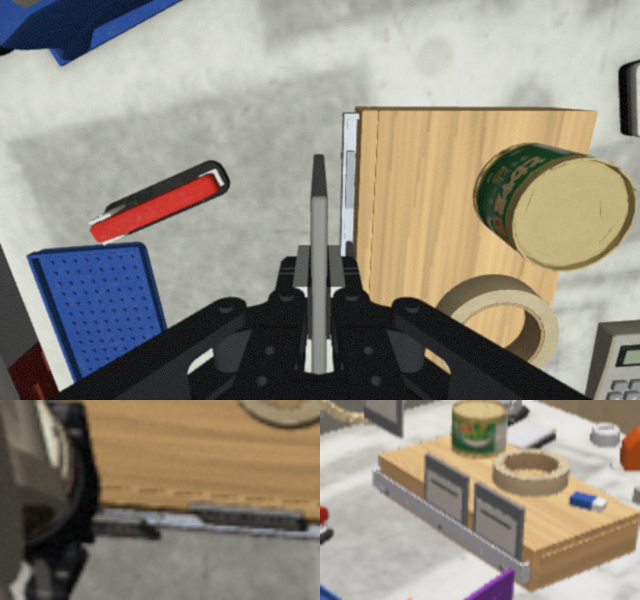

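The wrist view shows the plate held square, with its lower left corner at (319,156). The board edge runs along column ~357, and the spring strip is the lighter bar at (349,150–205). I'll enlarge that part.

```bash
python3 - <<'E'
import cv2
w=cv2.imread("pics/w2.png")
cv2.imwrite("pics/c3.png",cv2.rotate(cv2.resize(w[100:250,300:400],None,fx=5,fy=5,interpolation=cv2.INTER_CUBIC),cv2.ROTATE_90_CLOCKWISE))
E
```

```text
(no output)
```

View pics/c3.png

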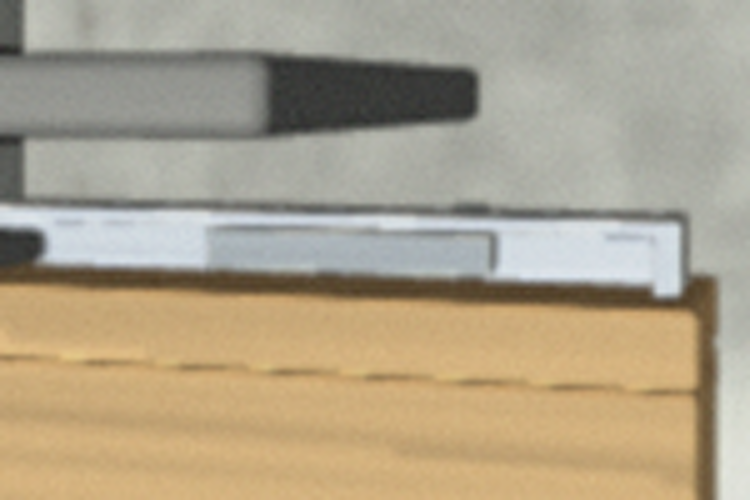

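```bash
python3 - <<'E'
from h import *
np.set_printoptions(precision=4,suppress=True)
p=np.load("w2.npy");c=wcal(p)
print("strip",ray("",[[350,208.4],[350,151]],.029,c))
print("board",ray("",[[356.4,250],[361.6,112]],.056,c))
print("left end", ray("",[[363,110]],.056,c))
print("platebot",ray("",[[314,154.4],[323.6,154.4],[318.8,154.4]],.1205,c))
print("platetop",ray("",[[310.6,196.4],[327,196.4]],.2005,c))
E
```

```text
strip [[0.577  0.1081 0.029 ]
 [0.5799 0.1581 0.029 ]]
board [[0.5784 0.0816 0.056 ]
 [0.5878 0.1906 0.056 ]]
left end [[0.5888 0.1919 0.056 ]]
platebot [[0.5529 0.1748 0.1205]
 [0.5582 0.1743 0.1205]
 [0.5555 0.1745 0.1205]]
platetop [[0.5528 0.1755 0.2005]
 [0.5583 0.175  0.2005]]
```

Converted, -7.4 cm / 80 = -0.0925, 2.2 cm / 80 = 0.0275.

Request:
servo_tool(moves=[[0,0,-0.0125,0],[0,0,-0.0313,0],[0,0,-0.0563,0],[0.0038,0,-0.075,0],[0.01,0,-0.0875,0],[0.0175,0,-0.0913,0],[0.0238,0,-0.0925,0],[0.0275,0,-0.0925,0],[0.0275,0,-0.0925,0],[0.0275,0,-0.0925,0]])

```text
time: 5.72
ee_pos: [0.5742, 0.1329, 0.0961]
tcp_rot: [179.9, -0.0, 85.2]
wrist_force: [0.4, -0.3, 0.0]
opening: 0.0053
grasp_force: 58.6
```

Converted, 0.3 cm / 80 = 0.0038, 0.2 cm / 80 = 0.0025.

Request:
servo_tool(moves=[[0.0013,0,0,0],[0.0025,0,0,0],[0.0038,0,0,0],[0.0038,0,0,0]])

```text
time: 6.05
ee_pos: [0.5767, 0.1329, 0.0955]
tcp_rot: [180.0, -0.0, 85.2]
wrist_force: [-0.2, -0.1, -1.2]
opening: 0.0053
grasp_force: 58.6
```

Converted, 0.2 cm / 80 = 0.0025, 0.15 cm / 80 = 0.0019.

Request:
servo_tool(moves=[[0.0006,0,0,0],[0.0013,0,0,0],[0.0019,0,0,0],[0.0025,0,0,0],[0.0025,0,0,0]])

```text
time: 6.47
ee_pos: [0.5786, 0.1329, 0.0952]
tcp_rot: [-180.0, 0.0, 85.2]
wrist_force: [0.7, -0.2, -0.3]
opening: 0.0052
grasp_force: 58.6
```

Request:
servo_tool(moves=[[0.0006,0,0,0],[0.0013,0,0,0],[0.0013,0,0,0]])

```text
time: 6.72
ee_pos: [0.5795, 0.1329, 0.0953]
tcp_rot: [-180.0, 0.0, 85.2]
wrist_force: [-1.5, 0.3, 0.1]
opening: 0.0049
grasp_force: 58.7
```

Converted, 0.1 cm / 80 = 0.0013, 0.05 cm / 80 = 0.0006.

Request:
servo_tool(moves=[[0.0006,0,0,0],[0.0013,0,0,0],[0.0013,0,0,0],[0.0013,0,0,0]])

```text
time: 7.05
ee_pos: [0.5798, 0.1329, 0.0952]
tcp_rot: [-179.9, 0.0, 85.2]
wrist_force: [-4.8, 0.2, 3.0]
opening: 0.0053
grasp_force: 59.0
```

Converted, -1.5 cm / 80 = -0.0188, -1.2 cm / 80 = -0.015.

Request:
servo_tool(moves=[[0,0,0,0],[0,0,0,0],[0,0,0,0],[-0.0013,0,0,0],[-0.0013,0,-0.0038,0],[-0.0013,0,-0.0075,0],[-0.0013,0,-0.0113,0],[-0.0013,0,-0.015,0],[-0.0013,0,-0.0188,0],[-0.0013,0,-0.0188,0]])

```text
time: 7.88
ee_pos: [0.5794, 0.1328, 0.0793]
tcp_rot: [-180.0, 0.0, 85.2]
wrist_force: [-3.0, 0.5, -1.8]
opening: 0.0051
grasp_force: 58.6
```

Converted, -1 cm / 80 = -0.0125, -0.9 cm / 80 = -0.0113.

Request:
servo_tool(moves=[[0,0,-0.0025,0],[0,0,-0.005,0],[0,0,-0.0075,0],[0,0,-0.01,0],[0,0,-0.0113,0],[0,0,-0.0125,0],[0,0,-0.0125,0],[0,0,-0.0125,0]])

```text
time: 8.55
ee_pos: [0.5795, 0.1329, 0.071]
tcp_rot: [180.0, -0.0, 85.2]
wrist_force: [-6.5, 0.6, 7.1]
opening: 0.0055
grasp_force: 59.9
```

Converted, -0.2 cm / 80 = -0.0025, -0.05 cm / 80 = -0.0006.

Request:
servo_tool(moves=[[-0.0006,0,-0.0013,0],[-0.0006,0,-0.0025,0],[-0.0006,0,-0.0025,0],[-0.0006,0,-0.0025,0]])

```text
time: 8.88
ee_pos: [0.5795, 0.1329, 0.0696]
tcp_rot: [179.9, -0.0, 85.2]
wrist_force: [-4.9, -0.7, 9.4]
opening: 0.0053
grasp_force: 60.3
```

Converted, -0.2 cm / 80 = -0.0025, -0.1 cm / 80 = -0.0013.

Request:
servo_tool(moves=[[0,0,-0.0013,0],[0,0,-0.0025,0],[0,0,-0.0025,0],[0,0,-0.0025,0]])

```text
time: 9.22
ee_pos: [0.5796, 0.1329, 0.0695]
tcp_rot: [179.8, -0.0, 85.2]
wrist_force: [-10.4, -1.6, 22.2]
opening: 0.005
grasp_force: 62.3
```

The TCP stopped at z 0.0695 with the force rising to 22 N, so the plate should be on the floor. I'll check it in a picture.

```bash
python3 - <<'E'
from h import *
w=camera("wrist")[:,:,::-1];t=camera("top")[:,:,::-1];s=camera("scene")[:,:,::-1]
print(get_obs()['ee_pos'],get_obs()['wrist_force'])
cv2.imwrite("pics/c4.png",np.vstack([cv2.resize(w[90:290,230:470],(720,300*2))[:340],np.hstack([cv2.resize(t[110:180,190:302],(360,225)),cv2.resize(s[110:210,260:420],(360,225))])]))
E
```

```text
[0.57957012 0.13291666 0.06951329] [-10.38041167  -1.83139422  22.21365413]
```

View pics/c4.png

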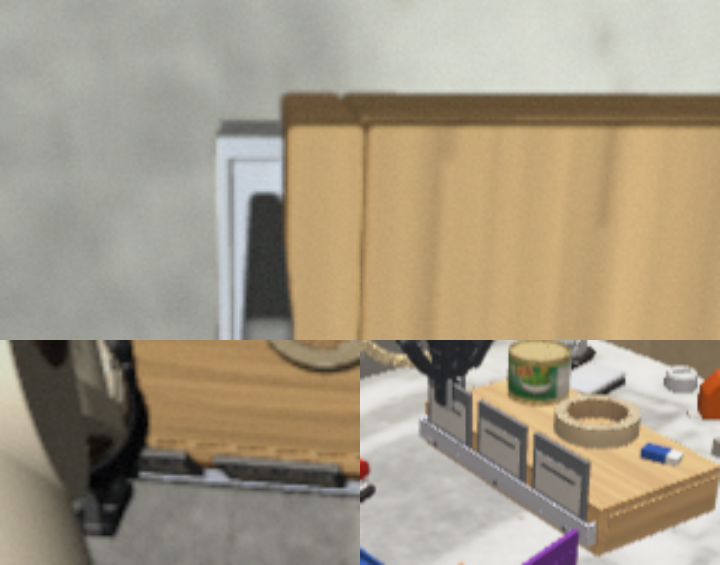

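The plate stands behind the lip, against the board and level with its two neighbours (scene inset about 450,415), and it is still gripped and pressed. Handing in.

```bash
python3 -c "
from workcell import *
print(job_done())"
```

```text
the job is handed in; nothing more can be done
None
```

I fitted the wide holder in the empty left place of the rail, level with its neighbours, and handed the job in with it still gripped (about 60 N) and pressed down (about 22 N); no verdict came back.

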